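# Check the clipper slot, then put the guards away in the tilt-out bin

### The job

First check the white clipper's blade slot with the flat gauge: push its blade straight down into the slot until its shoulders rest on the clipper's head. After that, pull the cabinet's tilt-out bin wide open through its roller catch, put the gauge and every guard comb lying about into it, and push the bin shut until the catch snaps. Leave the other things where they are.

Things in the scene. Friction and masses are not known exactly. Their poses are not given: they have to be found in the camera images.
- bin (a joint): tilt of the cabinet's tilt-out bin, rad: 0 shut at its stop, grows as it tilts out towards the cabinet's -x, 0.75 at the open stop. The roller catch acts below 0.12: about 4 to 9 N at the bar pulls through it; on closing it resists from 0.12 to 0.045, then snaps the bin to 0 (below 0.02 when snapped). Elsewhere the stiff hinge holds it where it is left (1 to 2 N at the bar).
- bar (a point): centre of the bin's grip bar: level round steel bar 10 mm thick, 140 mm long along y, on two end posts, 40 mm above the top of the bin's front panel; axes turn with the bin. Shut, it is 228 mm above the table, over the cabinet's top (190 mm), 7 mm forward (-x) of and 212 mm above the hinge line; it swings on an arc about the hinge.
- hinge (a point): mid-point of the bin's hinge line (along y), fixed on the cabinet at the foot of the bin's front, 16 mm above the table; axes those of the cabinet: -x points out of its front, z up.
- bin_in (a point): centre of the bin's inner floor; axes turn with the bin (x front to back, y along the hinge, z up when shut); shut, it is 43 mm behind and 6 mm above the hinge. Inside 86 (x) x 234 mm (y); back and side walls 85 mm high, front panel 170 high, 290 wide, 14 mm thick, inner face at the hinge line. Open at 0.75, the mouth is 110 mm wide (x), centred 50 mm before the hinge; load it from above.
- cabinet: small wooden cabinet with the tilt-out bin and, under its top, the sprung roller catch that holds the bin shut; 140 deep x 290 wide x 190 mm high, fixed; origin at the centre of its underside; its front (the bin panel) faces its -x.
- slot (a point): centre of the mouth of the open blade slot in the top of the white clipper, which stands head up in a round dock, fixed. The mouth is 172 mm above the table; the slot is 32 mm long along this frame's x, 7.5 mm wide along y and 36 mm deep, with a 1.5 mm chamfer. The clipper's head is 52 x 38 mm across.
- rest: pale wooden block 70 x 50 x 40 mm high with a slot in which the gauge stands upright at the start; fixed; origin at the centre of its underside.
- gauge_head (a point): centre of the flat gauge's black handle, 44 (x) x 14 (y) x 40 mm (z, up when upright), 20 mm above and below this point. Below it is the steel blade, 28 (x) x 5 (y) x 30 mm long; the handle's underside makes the shoulders. At the start it stands upright in the rest, shoulders on the block, this point 60 mm above the table. About 60 g.
- gauge_tip (a point): middle of the lower end of the gauge's blade, 50 mm below the centre of the handle, same axes. Shoulders down on the clipper, it is 30 mm below the slot's mouth.
- guard1_center (a point): centre of a black clipper guard comb (a toothed plastic clip), 32 mm (x) x 46 mm (y) x 24 mm high, lying loose on the table, 30 g; may be absent.
- guard2_center (a point): centre of a black clipper guard comb (a toothed plastic clip), 32 mm (x) x 46 mm (y) x 24 mm high, lying loose on the table, 30 g; may be absent.
- guard3_center (a point): centre of a black clipper guard comb (a toothed plastic clip), 32 mm (x) x 46 mm (y) x 24 mm high, lying loose on the table, 30 g; may be absent.
- guard4_center (a point): centre of a black clipper guard comb (a toothed plastic clip), 32 mm (x) x 46 mm (y) x 24 mm high, lying loose on the table, 30 g; may be absent.
- guard5_center (a point): centre of a black clipper guard comb (a toothed plastic clip), 32 mm (x) x 46 mm (y) x 24 mm high, lying loose on the table, 30 g; may be absent.
- trimmer: black trimmer lying on the table, 34 x 140 x 30 mm, long along its y; a bystander to leave alone; origin at the centre of its underside (of its thick part)
- comb: red comb lying flat, 32 x 180 x 6 mm, long along its y; a bystander to leave alone; origin at the centre of its underside
- oil: small clear oil bottle, 26 mm across, 70 mm high; a bystander to leave alone; origin at the centre of its underside
- tin: flat round aluminium tin, 70 mm across, 30 mm high; a bystander to leave alone; origin at the centre of its underside
Not all that is in view belongs to the job. What is shaped like the part that bears guard1_center but turquoise is not meant. What is shaped like the part that bears guard5_center but green is not meant.

How it is judged:
By the outcome, as a careful person would: the job done as asked, in the order asked, and still so for the second after the job is handed in, with the robot touching nothing.
Of guard1, guard2, guard3, guard4, guard5 only 3 to 5 are there at a start; the rules pass over those that are not, and their reading is None.
At some moment in a run one of guard1, guard2, guard3, guard4, guard5 may be knocked a few centimetres aside while the robot is not near it.
It also fails if it takes over 210 s, if anything falls off the work surface, if the arm or the gripper's body presses on something with over 40 N, if the wrist force passes 120 N, or if a joint passes its speed limit or range.

### The arm

A 6-joint arm with a two-finger parallel gripper is mounted at the origin on the work surface. World frame = base frame: x ahead of the robot, y to its left, z up, the work surface at z = 0. Lengths are in m, angles in rad, forces in N, time in s.
With the tool pointing down it reaches from about 0.425 to 0.95 m from the base axis. Payload 3.5 kg.
Tool frame: the origin (TCP) lies midway between the tips of the shut fingers; the grasp point (between the pads) lies 19 mm behind it; z points along the fingers, y is the line along which they close (so a half turn about z gives the same grasp; the last joint's range is limited). The gripper opens to 85 mm and grips with 20 to 120 N. Pads are 22 mm wide; open, the fingers measure 114 mm over their backs; the gripper's body (76 mm by 85 mm) begins 54 mm behind the grasp point. The pads swing forward as they close: fully open they stand 13 mm farther back than shut.
Start: joints at [1.023, 0.286, 1.577, -0, 1.279, -0.15], TCP at [0.261, 0.622, 0.231] pointing down, gripper open.
Joint ranges: [-2.77, 2.77], [-0.9, 2.22], [0.21, 2.48], [-1.53, 4.67], [0.24, 2.81], [-2.84, 2.84]. Speed limits (rad/s): [2.79, 2.79, 3.14, 3.14, 3.14, 3.14].

### API

Orientations are given as a unit quaternion [x, y, z, w].
In Python, from plant import ctrl, cams, order gives the robot as it stands.
- The arm moves only by the tool move_arm, never from a script. Its argument "plan" is one flat list of numbers, 7 for each row, row after row: the shift along the world's x, y, z in mm, then the turn, a rotation vector about the world's x, y, z in degrees, then the finger opening in mm, from 0 to 85.4. A call has 1 to 12 rows; each row shifts and turns the commanded pose from where the row before left it; what a row does not reach is not made up. A row lasts 1/10 s, in which the tool goes at most 50 mm and 8.59 degrees, less where a joint would pass 70% of its speed; a pose out of reach is approached as far as the arm can. A call is refused whole if a number of a shift passes 50 or a number of a turn 8.59, either way. A call with a gripper value outside its range is refused whole. The fingers move at their own pace and stop on an object; "newtons" is the grip in N (left out, the last holds). Time passes only in rows, so rows that do not move let the fingers close. It gives the time, the measured TCP pose, the force, the opening and the grip force at its end, in the units of the state.
- ctrl.get_state(): the state, without advancing time (a new reading comes with each control period).
- cams.read_camera(name): name is "scene" or "top" or "wrist"; returns a dict with "color" (400x640x3 uint8, red, green, blue), "fov_y" (degrees; the focal length in pixels is half the picture's height over the tangent of half this angle, whatever the lens; pixels are square), "cx", "cy" (the principal point, pixels), "origin" and "orientation" of the camera in the world; the wrist camera has in their place "T_tool_cam" (4x4, takes a point from camera to tool coordinates, whose origin is the TCP and whose axes are the flange's). Camera axes: x right, y up, looking along -z (the intrinsics and any distortion apply to the point x, -y, -z); pixel columns grow to the right and rows downward; lengths in m; the calibration is good to about 2 mm. A picture is of the moment at which its call begins: read the wrist's pose just before it. There is no depth.
- order.sign_off(): hands the job in; it is judged then, once.
The state is a dict: "time": time; "qpos": joint angles; "dq": joint speeds; "joint_efforts": joint torques, N m; "eef_pos": TCP position; "tcp_rot": TCP orientation; "contact_force": force on the tool from outside, world axes, zero at the start; "wrist_torque": the same for the moment, N m; "opening": opening from 0.0 (shut) to 1.0 (fully open); "finger_force": force on a finger pad.
Only numpy, scipy, OpenCV 4.12 (cv2) and the standard library are available. Lean on these libraries where they do the work, as an engineer would, in place of code of your own. Each camera call takes 0.05 s, during which the arm holds its last target. There are 200 camera calls.

## Working session

There is one attempt and no reset: what is moved stays moved. The work goes in short steps, Python scripts to look and compute and a tool call to move; the robot and the scene stay as the last step left them, time stands still between calls to the robot, and variables do not carry over. Pictures are saved under pics/ and viewed, at most 16 in all, crops included, and the job is handed in when it is done.

Besides the shell and the picture viewer there is one more tool, called in YAML: its name, and indented under it one key for each argument. move_arm: Moves the arm, as the interface text tells. Its arguments: {"type":"object","properties":{"plan":{"type":"array","items":{"type":"number"}},"newtons":{"type":"number"}},"required":["plan"]}

```bash
ls; mkdir -p pics; cat > h.py <<'E'
import numpy as np, cv2, json
from scipy.spatial.transform import Rotation as R
from plant import ctrl, cams, order
def shot(n, save=None):
    s=ctrl.get_state(); c=cams.read_camera(n)
    im=c["color"]; h=im.shape[0]; f=h/2/np.tan(np.radians(c["fov_y"])/2)
    if n=="wrist":
        T=np.eye(4); T[:3,:3]=R.from_quat(s["tcp_rot"]).as_matrix(); T[:3,3]=s["eef_pos"]
        T=T@np.array(c["T_tool_cam"])
    else:
        T=np.eye(4); T[:3,:3]=R.from_quat(c["orientation"]).as_matrix(); T[:3,3]=c["origin"]
    C=dict(T=T,f=f,cx=c["cx"],cy=c["cy"],im=im,keys=[k for k in c if k!="color"],raw={k:c[k] for k in c if k!="color"})
    if save: cv2.imwrite(f"pics/{save}.png",im[:,:,::-1])
    C["dist"]=c.get("distortion",c.get("dist"))
    return C
def ray(C,u,v):
    d=C["T"][:3,:3]@np.array([(u-C["cx"])/C["f"],-(v-C["cy"])/C["f"],-1.]); return C["T"][:3,3],d/np.linalg.norm(d)
def onz(C,u,v,z):
    o,d=ray(C,u,v); return o+d*(z-o[2])/d[2]
def proj(C,p):
    q=C["T"][:3,:3].T@(np.array(p)-C["T"][:3,3]); return np.array([C["cx"]+C["f"]*q[0]/-q[2],C["cy"]-C["f"]*q[1]/-q[2]])
def tri(*L):
    A=np.zeros((3,3));b=np.zeros(3)
    for C,u,v in L:
        o,d=ray(C,u,v);P=np.eye(3)-np.outer(d,d);A+=P;b+=P@o
    p=np.linalg.solve(A,b); return p
E
python3 - <<'E'
from h import *
for n in("scene","top","wrist"):
    C=shot(n,n+"0"); print(n,C["raw"],C["f"])
print(ctrl.get_state())
E
```

```text
pics
scene {'fov_y': 47.441416954932606, 'cx': 314.54802064068787, 'cy': 191.38907468588496, 'origin': array([0.39777974, 0.32327805, 1.25119924]), 'orientation': array([-0.03520366,  0.18976185,  0.96234468, -0.19142587])} 455.1656642960227
top {'fov_y': 56.8789395684466, 'cx': 320.8215635368151, 'cy': 194.39106681470773, 'origin': array([ 0.38347844, -0.11425518,  1.34059342]), 'orientation': array([ 0.06374251, -0.04937692, -0.70204572,  0.70755255])} 369.28399915237895
wrist {'fov_y': 67.70827387708253, 'cx': 317.2441389590968, 'cy': 199.86035959108227, 'T_tool_cam': array([[ 6.20958869e-04,  9.56150372e-01,  2.92875537e-01,
         7.28672510e-02],
       [ 9.99999764e-01, -5.07532610e-04, -4.63272656e-04,
         4.28369927e-04],
       [-2.94314437e-04,  2.92875755e-01, -9.56150462e-01,
        -1.43001352e-01],
       [ 0.00000000e+00,  0.00000000e+00,  0.00000000e+00,
         1.00000000e+00]])} 298.1466472475
{'time': 0.15, 'qpos': array([ 1.02299194e+00,  2.87011385e-01,  1.57786032e+00, -1.76369059e-06,
        1.27857869e+00, -1.49993223e-01]), 'dq': array([-0.00064535, -0.00146307, -0.00515259,  0.00034972, -0.00092207,
       -0.00039506]), 'joint_efforts': array([ 1.55336420e-03, -4.06603932e+01, -2.93141466e+01, -1.11468405e-04,
        3.95644907e-03,  6.09633304e-06]), 'eef_pos': array([0.26119411, 0.62185939, 0.23022149]), 'tcp_rot': array([ 1.97596275e-01,  9.80283045e-01, -8.73191750e-04, -3.16752280e-04]), 'contact_force': array([-0.21311712,  0.10427991, -0.48802454]), 'wrist_torque': array([ 0.00971759, -0.01762889,  0.02528294]), 'finger_force': 0.0, 'opening': 1.001332760103782}
```

View pics/scene0.png

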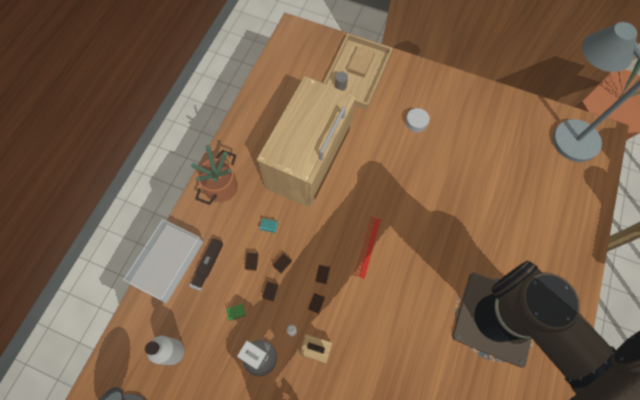

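View pics/top0.png

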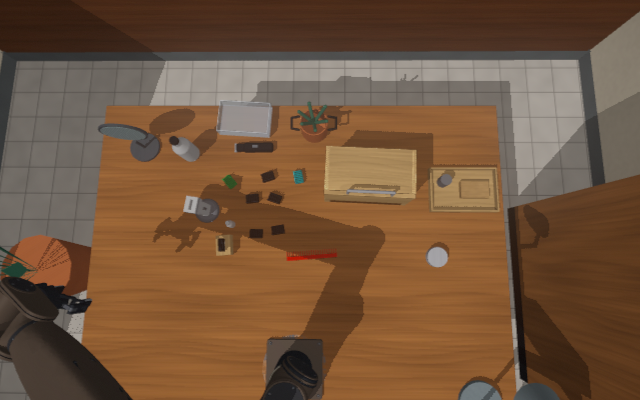

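Scene: five black guards at about (251,261), (283,263), (270,291), (322,273) and (316,302). The turquoise decoy is at (268,225) and the green one at (235,312). The gauge in its rest is at (316,347), the white clipper at (254,354) and the cabinet at (310,130). In the top view the guards are at (268,176), (253,198), (275,198), (256,233) and (278,230); the gauge is at (222,245).

Possible confusions, top pixels: the turquoise comb (299,177), green comb (230,181) and black trimmer (254,147). By the description, only the five black blocks are guards.

```bash
cat >> h.py <<'E'
def blobs(C,mask,amin,amax):
    n,l,s,c=cv2.connectedComponentsWithStats(mask.astype(np.uint8))
    return [(c[i],s[i][4],cv2.minAreaRect(np.argwhere(l==i)[:,::-1].astype(np.float32))) for i in range(1,n) if amin<s[i][4]<amax]
E
python3 - <<'E'
from h import *
for n in("top","scene"):
    C=shot(n); im=C["im"].astype(int); 
    m=(im.max(2)<62)&(im.max(2)-im.min(2)<40)
    for c,a,r in blobs(C,m,25,500):
        p=onz(C,*c,.02)
        if .3<p[0]<1 and -.5<p[1]<.6: print(n,c.round(1),a,p.round(3),np.round(r[1],1),round(r[2]))
T=shot("top");S=shot("scene")
t=cv2.resize(T["im"][130:270,170:430],None,fx=3,fy=3,interpolation=cv2.INTER_CUBIC)
cv2.imwrite("pics/t1.png",t[:,:,::-1])
for nm,u,v in [("cab",370,175),("slot",193,205),("rest",222,250),("tin",437,257),("comb",312,256),("oil",230,224)]: print(nm,onz(T,u,v,.0).round(3),onz(T,u,v,.19).round(3))
print(tri((T,325,148),(S,308,78)),tri((T,417,150),(S,0,0))*0)
E
```

```text
top [173.8 140.2] 57 [0.799 0.466 0.02 ] [8.  7.6] 63
top [255.2 147.1] 280 [0.773 0.159 0.02 ] [ 8. 35.] 90
top [267.6 176.2] 91 [0.663 0.109 0.02 ] [ 7.9 11.4] 72
top [274.7 197.6] 94 [0.584 0.081 0.02 ] [12.   7.6] 18
top [252.1 198.1] 101 [0.581 0.163 0.02 ] [ 8. 12.] 90
top [277.5 229.5] 104 [0.469 0.068 0.02 ] [ 9. 11.] 90
top [255.8 233. ] 112 [0.455 0.145 0.02 ] [ 8. 12.] 90
top [221.1 244.6] 62 [0.413 0.267 0.02 ] [11.  5.] 90
scene [251.1 260.7] 105 [0.667 0.113 0.02 ] [13.  8.] 90
scene [281.8 262.7] 131 [0.587 0.085 0.02 ] [ 9.1 14.2] 39
scene [322.2 273.9] 157 [0.473 0.072 0.02 ] [ 9.8 15.9] 13
scene [270. 291.] 152 [0.585 0.168 0.02 ] [ 9.8 15.2] 18
scene [316.  302.8] 168 [0.459 0.149 0.02 ] [10.2 16. ] 22
scene [151.7 347.6] 103 [0.804 0.414 0.02 ] [ 9.8 12.1] 63
scene [315.6 347.4] 68 [0.417 0.254 0.02 ] [15.5  4.1] 18
scene [110.8 390.8] 26 [0.847 0.541 0.02 ] [ 2.1 11.7] 60
cab [ 0.674 -0.267  0.   ] [ 0.633 -0.246  0.19 ]
slot [0.557 0.385 0.   ] [0.533 0.314 0.19 ]
rest [0.394 0.269 0.   ] [0.393 0.215 0.19 ]
tin [ 0.377 -0.501  0.   ] [ 0.378 -0.447  0.19 ]
comb [ 0.376 -0.056  0.   ] [ 0.377 -0.065  0.19 ]
oil [0.488 0.245 0.   ] [0.474 0.194 0.19 ]
[ 0.58989721 -0.10649804  0.61411413] [0. 0. 0.]
```

View pics/t1.png

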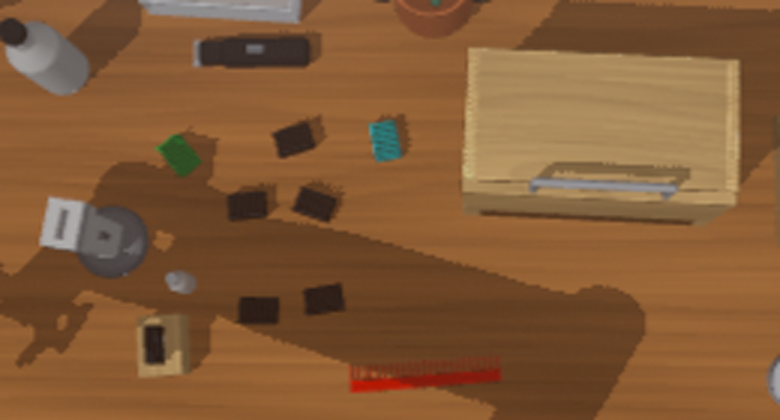

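The crop confirms five black guards, with the turquoise and green ones separate. The gauge handle is upright in the rest at crop (154,345) and the clipper slot is at crop (63,223).

move_arm:
  plan: [16,-41,3,0,0,2.6,85,16,-41,3,0,0,2.6,85,16,-41,3,0,0,2.6,85,16,-41,3,0,0,2.6,85,16,-41,3,0,0,2.6,85,16,-41,3,0,0,2.6,85,16,-41,3,0,0,2.6,85,16,-41,3,0,0,2.6,85,16,-41,3,0,0,2.6,85,0,0,0,0,0,0,85,0,0,0,0,0,0,85]

```text
time: 1.45
eef_pos: [0.4058, 0.2526, 0.2586]
tcp_rot: [-0.004, 1.0, 0.0, 0.0]
contact_force: [-0.7, -0.2, -0.3]
opening: 0.995
finger_force: 0.0
```

```bash
python3 - <<'E'
from h import *
import pickle
C=shot("wrist","w1"); pickle.dump(C,open("w1.pkl","wb"))
print(ctrl.get_state()["eef_pos"],R.from_quat(ctrl.get_state()["tcp_rot"]).as_matrix().round(3))
E
```

```text
[0.40540572 0.25337614 0.25843111] [[-1.    -0.01   0.   ]
 [-0.01   1.     0.001]
 [-0.     0.001 -1.   ]]
```

View pics/w1.png

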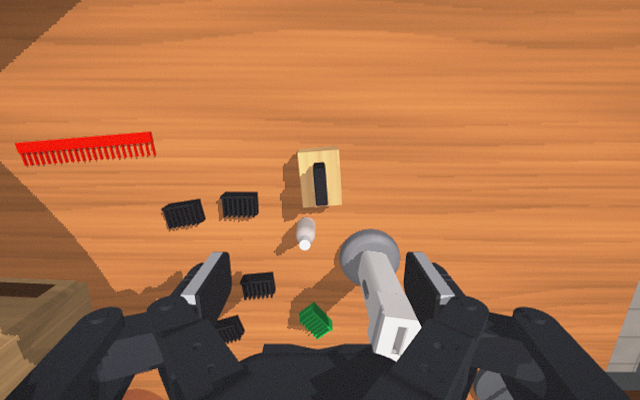

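Wrist view: gauge handle at (320,184) in its rest and the slot mouth at (401,340). The oil bottle is at (306,235), with two guards at (239,205) and (184,214). I'll take a second viewpoint for stereo.

move_arm:
  plan: [30,15,20,0,0,0,85,30,15,20,0,0,0,85,0,0,0,0,0,0,85,0,0,0,0,0,0,85]

```text
time: 1.9
eef_pos: [0.4649, 0.2847, 0.298]
tcp_rot: [-0.006, 1.0, -0.0, -0.0]
contact_force: [-1.1, -0.1, -0.1]
opening: 0.995
finger_force: 0.0
```

```bash
python3 - <<'E'
from h import *
import pickle
C=shot("wrist"); pickle.dump(C,open("w2.pkl","wb"))
W1=pickle.load(open("w1.pkl","rb"))
a=W1["im"][130:380,270:440]; 
p=proj(C,[.41,.25,.08]); q=proj(C,[.53,.317,.172]); print(p,q)
y0=max(0,int(p[1])-60); x0=int(p[0])-60
b=C["im"][y0:y0+250,x0:x0+190]; print(x0,y0,b.shape)
f=lambda i:cv2.resize(i,None,fx=2.2,fy=2.2,interpolation=cv2.INTER_CUBIC)
A,B=f(a),f(b); h=min(A.shape[0],B.shape[0])
cv2.imwrite("pics/st1.png",np.hstack([A[:h],B[:h]])[:,:,::-1]); print(A.shape,B.shape)
for c in (W1,C):
    im=c["im"].astype(int); m=(im.max(2)<60)
    for k,ar,r in blobs(c,m,150,1500): print(k.round(1),ar,np.round(r[0],1),np.round(r[1],1),round(r[2]))
E
```

```text
[288.57667059 124.23238707] [348.97698169 253.55330469]
228 64 (250, 190, 3)
(550, 374, 3) (550, 418, 3)
[319.8 183.7] 456 [319.7 183.6] [41.7 11.1] 86
[239.4 203.9] 795 [238.5 204. ] [24. 37.] 90
[183.6 213.2] 859 [183.  213.6] [23.7 40.4] 81
[257.5 284.6] 701 [257.1 285.4] [24.1 33.4] 83
[293.5 129.6] 391 [293.9 129.8] [36.4 11.5] 84
[221.3 156.2] 726 [220.5 156.5] [21. 35.] 90
[168.1 165.2] 755 [167.5 165.3] [21.2 38.6] 81
[187.1 237.4] 672 [186.5 238.2] [33.  23.3] 17
[239.6 237.5] 628 [239.5 238.1] [22.  32.1] 85
```

View pics/st1.png

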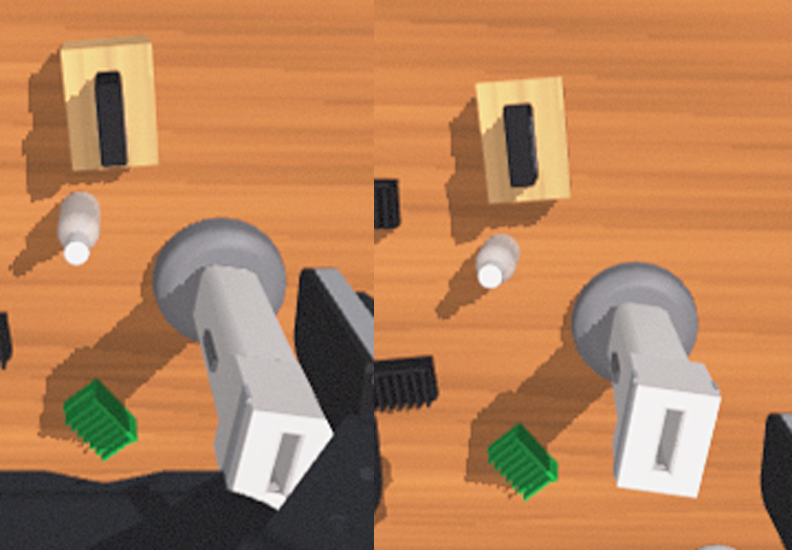

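```bash
python3 - <<'E'
from h import *
import pickle
W=[pickle.load(open(f"w{i}.pkl","rb")) for i in(1,2)]
res=[]
for i,c in enumerate(W):
    g=c["im"].min(2)
    m=(g>205).astype(np.uint8)
    cs,hi=cv2.findContours(m,cv2.RETR_CCOMP,cv2.CHAIN_APPROX_NONE)
    k=max((j for j in range(len(cs)) if hi[0][j][3]<0),key=lambda j:cv2.contourArea(cs[j]) if abs(cs[j][:,0,0].mean()-(400,356)[i])<40 else 0)
    f=cv2.minAreaRect(cs[k]); ap=cv2.approxPolyDP(cs[k],6,True)[:,0]
    hs=[cs[j] for j in range(len(cs)) if hi[0][j][3]==k]; h=max(hs,key=cv2.contourArea)
    r=cv2.minAreaRect(h); print(i,ap.tolist(),"hole",r,h[:,0].min(0),h[:,0].max(0))
    for p in ap: print("  face",onz(c,*p,.172).round(4))
    for p in cv2.boxPoints(r): print("  hole",onz(c,*p,.172).round(4))
    print("  hc",onz(c,*r[0],.172).round(4)); res.append((c,*r[0]))
    im=c["im"].astype(int)
    for k,ar,r in blobs(c,im.max(2)<70,250,600):
        if abs(k[0]-proj(c,[.41,.25,.08])[0])<20:
            print("  gauge",r,onz(c,*r[0],.08).round(4))
            for p in cv2.boxPoints(r): print("   ",onz(c,*p,.08).round(4))
            G=(c,*r[0]); res.append(G)
print("slot",tri(res[0],res[2]),"gauge",tri(res[1],res[3]))
E
```

```text
Traceback (most recent call last):
ValueError: max() iterable argument is empty
```

```bash
python3 - <<'E'
from h import *
import pickle
W=[pickle.load(open(f"w{i}.pkl","rb")) for i in(1,2)]
for i,c in enumerate(W):
    g=c["im"].min(2)
    x,y=((402,337),(362,264))[i]
    print(g[y-24:y+26:3,x-24:x+26:2])
    im=c["im"].astype(int)
    for k,ar,r in blobs(c,im.max(2)<70,250,600):
        if abs(k[0]-proj(c,[.41,.25,.08])[0])<20:
            print("  gauge",r,onz(c,*r[0],.08).round(4),[onz(c,*p,.08).round(4)[:2].tolist() for p in cv2.boxPoints(r)])
E
```

```text
[[127 111 153 177 189 187 190 189 187 191 188 189 189 189 187 191 187 186
  157  33  31  33  41  39  32]
 [113 119 141 155 211 196 185 187 188 187 193 186 189 185 189 188 188 185
  193  80  35  37  39  36  37]
 [112 127 145 209 239 240 240 240 240 241 238 237 234 233 225 219 203 191
  183 184  23  35  34  34  36]
 [117 141 143 243 239 239 240 239 239 238 238 240 239 239 238 238 238 240
  239 239 237  28  35  32  53]
 [121 142 180 241 239 239 239 239 240 238 241 242 240 240 240 238 238 238
  238 240 239 213  35  46  45]
 [133 140 230 240 239 238 239 239 238 234 162 140 141 138 172 221 239 238
  238 238 240 220  42  49  41]
 [142 154 242 239 239 239 239 238 239 226 136 144 142 149 203 236 239 239
  238 240 186  41  48  48  43]
 [142 194 240 239 239 239 238 239 237 192 141 142 143 172 217 239 238 237
  242 168  46  46  47  50  44]
 [139 241 237 238 237 239 238 239 234 138 140 142 139 206 236 238 239 241
  134  43  47  45  41  46  45]
 [171 240 238 239 238 238 238 238 213 140 145 141 157 213 240 238 240  85
   47  45  52  42  46  48  42]
 [222 239 238 237 237 238 238 234 134 145 144 141 
[... 2178 characters left out ...]
 241 225 189 194 165 181 230 242 241 241 240
  242 243 101  75  74  72  76]
 [147 245 242 241 241 241 242 241 241 242 243 243 219 236 241 241 240 241
  241 241  65  76  76  80  80]
 [161 243 241 241 240 241 241 241 241 241 241 241 241 241 241 241 241 241
  242 206  77  82  80  80  78]
 [123 188 209 229 242 244 244 244 243 242 241 241 241 241 241 241 241 241
  243  73  74  79  79  80  78]
 [ 80  79  86  81  79  83  77  77  82 104 124 161 191 208 227 244 244 243
  242  75  81  83  79  79  82]]
  gauge ((293.9499816894531, 129.84999084472656), (36.50753402709961, 12.194745063781738), 85.60128784179688) [0.4164 0.2563 0.08  ] [[0.3964, 0.2478], [0.3951, 0.2619], [0.437, 0.265], [0.4383, 0.2504]]
```

```bash
python3 - <<'E'
from h import *
import pickle
W=[pickle.load(open(f"w{i}.pkl","rb")) for i in(1,2)]
res=[]
for i,c in enumerate(W):
    g=c["im"].min(2); x,y=((400,340),(362,264))[i]
    m=np.zeros_like(g); m[y-22:y+30,x-24:x+26]=(g[y-22:y+30,x-24:x+26]<230)
    for k,ar,r in blobs(c,m,100,400):
        B=[onz(c,*p,.172) for p in cv2.boxPoints(r)]
        e=max([B[1]-B[0],B[2]-B[1]],key=np.linalg.norm)
        print(i,k.round(1),ar,np.round(r[0],1),np.round(r[1],1),"c",onz(c,*r[0],.172).round(4),"len",np.linalg.norm(B[1]-B[0]).round(4),np.linalg.norm(B[2]-B[1]).round(4),"yaw",np.degrees(np.arctan2(e[1],e[0])).round(1))
        if i==1: res.append((c,*r[0]))
# line of slot long axis in view 1 from top corner pair; gauge tri
print("gauge",tri((W[0],319.7,183.56),(W[1],293.95,129.85)))
t=shot("top"); s=shot("scene")
print([onz(t,170+63/3,130+223/3,.172)],onz(s,254,354,.172))
# rest top corners: st1 coords
a=lambda X,Y:(W[0],270+X/2.2,130+Y/2.2)
b=lambda X,Y:(W[1],228+(X-374)/2.2,64+Y/2.2)
P=[tri(a(*p),b(*q)) for p,q in [((61,51),(476,84)),((151,43),(561,77)),((158,164),(569,196)),((72,170),(487,203))]]
print(np.round(P,4),np.mean(P,0))
F=[tri(a(*p),b(*q)) for p,q in [((247,404),(629,383)),((332,433),(719,400))]]
print(np.round(F,4))
E
```

```text
1 [361.6 263.6] 295 [361.6 263.6] [ 9.9 29.8] c [0.5411 0.3302 0.172 ] len 0.0332 0.01 yaw 171.7
gauge [0.41744139 0.25517957 0.06142465]
[array([0.53720575, 0.32755986, 0.172     ])] [0.5365616  0.32772925 0.172     ]
[[0.3848 0.2288 0.0412]
 [0.3803 0.278  0.04  ]
 [0.4482 0.2836 0.0455]
 [0.4535 0.234  0.0421]] [0.41669135 0.2560876  0.04221338]
[[0.5138 0.3124 0.1697]
 [0.5182 0.3481 0.1799]]
```

move_arm:
  plan: [25,15,-20,0,0,-3,85,25,15,-28,0,0,-3,85,26,15,-28,0,0,-3,85,0,0,0,0,0,0,85,0,0,0,0,0,0,85,0,0,0,0,0,0,85]

```text
time: 2.65
eef_pos: [0.541, 0.3283, 0.2238]
tcp_rot: [0.073, 0.997, 0.0, 0.001]
contact_force: [0.5, -0.5, -0.0]
opening: 0.993
finger_force: 0.0
```

```bash
cat >> h.py <<'E'
def inpaint_rect(c,thr_fn,roi,amin,amax,z):
    u0,v0,u1,v1=roi; m=np.zeros(c["im"].shape[:2],np.uint8); m[v0:v1,u0:u1]=thr_fn(c["im"][v0:v1,u0:u1].astype(int))
    out=[]
    for k,ar,r in blobs(c,m,amin,amax):
        B=[onz(c,*p,z) for p in cv2.boxPoints(r)]; e=max([B[1]-B[0],B[2]-B[1]],key=np.linalg.norm)
        print("px",np.round(r[0],1),ar,"c",onz(c,*r[0],z).round(4),"len",np.linalg.norm(B[1]-B[0]).round(4),np.linalg.norm(B[2]-B[1]).round(4),"yaw",((np.degrees(np.arctan2(e[1],e[0]))+90)%180-90).round(1))
        out.append(r)
    return out
E
python3 - <<'E'
from h import *
import pickle
C=shot("wrist","w3"); pickle.dump(C,open("w3.pkl","wb"))
u,v=proj(C,[.541,.33,.172]).astype(int);print(u,v,ctrl.get_state()["eef_pos"])
inpaint_rect(C,lambda a:a.min(2)<225,(u-50,v-60,u+50,v+60),200,3000,.172)
g=C["im"].min(2); print(g[v-60:v+60:5,u-40:u+40:4])
E
```

```text
319 217 [0.54127185 0.32834881 0.22459631]
px [320. 218.] 581 c [0.5415 0.3303 0.172 ] len 0.0095 0.0327 yaw -7.8
[[ 84  85 121 143 155 156 154 159 186 186 183 189 189 151 150 159 160 149
  122  87]
 [ 83  62 138 147 152 154 117 181 194 197 196 196 196 199 151 154 151 147
  140  85]
 [ 86  87 137 148 154 124 165 188 197 196 195 196 198 201 195 153 154 150
  142  77]
 [ 67  87 134 150 166 180 193 197 197 196 197 200 199 196 198 190 181 145
  136  82]
 [ 72  75 126 135 199 198 197 196 195 198 197 196 196 197 195 197 197 146
  135  83]
 [ 58  60 123 182 194 196 194 194 194 194 196 197 193 195 190 193 194 208
  130  85]
 [ 78  57  96 185 243 243 242 243 243 243 243 243 243 242 243 243 243 245
   90  84]
 [ 69  55  58 161 243 243 242 243 243 243 243 243 243 242 243 242 242 243
   84  85]
 [ 61  62  62 140 243 243 243 242 236 163 180 169 223 242 242 243 242 242
   84  82]
 [ 60  60  61 124 242 243 242 242 238 162 185 180 224 243 243 243 242 244
   85  83]
 [ 59  56  60 104 242 243 242 242 242 164 184 181 226 243 243 243 242 243
   81  78]
 [ 60  55  54  90 243 242 243 243 243 161 185 180 2
[... 354 characters left out ...]
 242 179
   77  82]
 [ 52  55  57  50 243 242 243 242 242 191 186 165 230 243 242 243 243 145
   78  81]
 [ 59  59  63  75 244 243 243 242 244 242 242 243 233 243 243 243 243 115
   81  78]
 [ 53  61  75  79 244 243 243 243 243 243 243 243 243 243 243 243 243 102
   79  77]
 [ 30  24  75  76 245 244 244 244 244 245 244 245 244 244 244 245 244  68
   84  82]
 [ 24  25  29  71  82  80  84  83  85  80  83  82  82  79  78  81  79  80
   82  77]
 [ 40  42  34  64  85  83  76  78  79  80  82  84  87  80  80  82  81  81
   87  78]
 [ 35  35  59  84  87  91  87  88  87  86  84  80  79  82  81  84  85  84
   85  87]
 [ 31  86  88  87  81  82  88  89  89  87  90  83  81  79  82  82  83  83
   77  76]]
```

```bash
python3 - <<'E'
from h import *
import pickle
C=pickle.load(open("w3.pkl","rb"))
inpaint_rect(C,lambda a:a.min(2)>232,(250,130,390,300),1000,9000,.172)
E
```

```text
px [320.  218.5] 3133 c [0.5419 0.3302 0.172 ] len 0.0514 0.0377 yaw -9.7
```

move_arm:
  plan: [-31,-19,-10,0,0,3,85,-31,-19,-20,0,0,3,85,-31,-19,-30,0,0,3,85,-31,-17,-35,0,0,3,85,0,0,0,0,0,0,85,0,0,0,0,0,0,85,0,0,0,0,0,0,85]

```text
time: 3.4
eef_pos: [0.4203, 0.2553, 0.1309]
tcp_rot: [-0.031, 1.0, 0.001, 0.003]
contact_force: [1.4, 0.4, 0.2]
opening: 0.998
finger_force: 0.0
```

```bash
python3 - <<'E'
from h import *
import pickle
C=shot("wrist","w4"); pickle.dump(C,open("w4.pkl","wb"))
u,v=proj(C,[.417,.2555,.08]).astype(int);s=ctrl.get_state();print(u,v,s["eef_pos"],R.from_quat(s["tcp_rot"]).as_matrix().round(3)[:2,0])
r=inpaint_rect(C,lambda a:a.max(2)<70,(u-60,v-80,u+60,v+80),200,6000,.08)
W=pickle.load(open("w2.pkl","rb")); print(tri((W,293.95,129.85),(C,*r[0][0])))
print(C["im"].max(2)[v-60:v+70:6,u-24:u+26:4])
E
```

```text
318 213 [0.42072219 0.25546182 0.13108539] [-0.998 -0.063]
px [318.  206.5] 1288 c [0.4119 0.2551 0.08  ] len 0.0126 0.0501 yaw 5.4
[0.41733751 0.25526884 0.06413518]
[[205 202 197 196 199 197 188 187 190 202 203 203 207]
 [244 242 245 244 244 242 236 241 245 244 241 241 241]
 [245 242 245 244 244 243 237 241 245 243 241 241 242]
 [245 242 244 244 246 200 173 172 243 244 242 240 241]
 [245 243 243 189  35  42  42  40  37 243 240 240 242]
 [245 221 183 194  44  47  49  47  46 244 242 241 240]
 [194 183 180 194  51  55  51  55  49 244 241 242 241]
 [195 184 179 195  50  54  57  55  51 245 241 241 241]
 [199 187 184 194  48  56  52  54  49 246 241 242 240]
 [195 186 186 191  48  55  51  57  54 246 241 242 241]
 [201 187 186 189  37  53  56  54  55 247 242 242 241]
 [199 189 188 178  44  56  56  53  51 243 241 242 242]
 [199 191 187 177  35  53  58  54  54 242 241 242 240]
 [201 193 187 184  30  53  58  55  52 243 241 243 242]
 [176 166 161 158  34  51  51  55  56 222 214 214 213]
 [228 228 231 228 231 231 230 234 231 229 228 226 226]
 [177 188 208 230 229 227 224 225 225 222 222 221 221]
 [183 188 186 206 231 231 232 231 233 231 231 232 231]
 [187 190 190 210 227 230 230 232 232 231 230 231 229]
 [213 211 216 206 230 231 231 231 228 228 228 227 227]
 [236 233 226 207 227 226 225 223 222 221 220 219 218]
 [237 237 232 214 227 226 228 228 228 228 226 228 228]]
```

move_arm:
  plan: [-5,0,-25,0,0,1,60,0,0,-30,0,0,0,60,0,0,-20,0,0,0,50,0,0,-10,0,0,0,50,0,0,0,0,0,0,40,0,0,0,0,0,0,40]

```text
time: 4.05
eef_pos: [0.4143, 0.255, 0.0439]
tcp_rot: [-0.04, 0.999, 0.0, 0.001]
contact_force: [-0.4, 0.3, -0.6]
opening: 0.466
finger_force: 0.0
```

move_arm:
  plan: [0,0,0,0,0,0,5,0,0,0,0,0,0,5,0,0,0,0,0,0,5,0,0,0,0,0,0,5,0,0,0,0,0,0,5,0,0,0,0,0,0,5]
  newtons: 50

```text
time: 4.65
eef_pos: [0.4137, 0.2548, 0.0438]
tcp_rot: [-0.04, 0.999, 0.0, 0.001]
contact_force: [0.0, 0.5, 6.2]
opening: 0.156
finger_force: 49.1
```

move_arm:
  plan: [0,0,25,0,0,0,5,0,0,45,0,0,0,5,0,0,45,0,0,0,5,0,0,45,0,0,0,5,0,0,25,0,0,0,5,40,25,0,0,0,-4.3,5,43,25,0,0,0,-4.3,5,42,25,0,0,0,-4.4,5,0,0,0,0,0,0,5,0,0,0,0,0,0,5,0,0,0,0,0,0,5]

```text
time: 5.75
eef_pos: [0.5365, 0.3289, 0.227]
tcp_rot: [0.073, 0.997, -0.0, -0.001]
contact_force: [-0.2, -0.5, -0.4]
opening: 0.156
finger_force: 49.8
```

```bash
python3 - <<'E'
from h import *
import pickle
C=shot("wrist"); pickle.dump(C,open("w5.pkl","wb"))
s=ctrl.get_state();print(s["eef_pos"],R.from_quat(s["tcp_rot"]).as_matrix().round(3),s["contact_force"])
cv2.imwrite("pics/w5.png",cv2.resize(C["im"][100:300,200:440],None,fx=3,fy=3)[:,:,::-1])
E
```

```text
[0.53647141 0.32889324 0.22760021] [[-0.989  0.146 -0.   ]
 [ 0.146  0.989 -0.   ]
 [ 0.    -0.    -1.   ]] [-0.24853083 -0.09122132 -0.2533266 ]
```

View pics/w5.png

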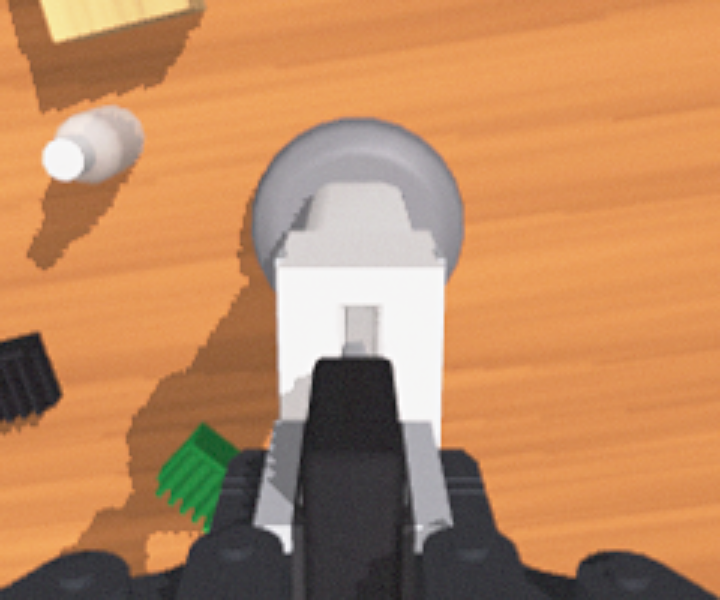

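```bash
python3 - <<'E'
from h import *
import pickle
C=pickle.load(open("w5.pkl","rb"))
im=C["im"]; T=C["T"]
s=ctrl.get_state();Rt=R.from_quat(s["tcp_rot"]).as_matrix();p0=s["eef_pos"]
L=lambda p:(Rt.T@(p-p0)*1000).round(1)
g=im.min(2).astype(int)
for v in (204,208,212): print(v,g[v,308:334])
for v in (222,226,230): print(v,g[v,296:340])
# tool coords
for v in (204,208,212):
    us=[u for u in range(308,334) if g[v,u]<230]; print("slot",us[0],us[-1],L(onz(C,(us[0]+us[-1])/2,v,.172)))
for v in (222,226,230):
    us=[u for u in range(296,340) if g[v,u]<60]; print("handle",us[0],us[-1],L(onz(C,(us[0]+us[-1])/2,v,.2236)))
col=g[190:226,320]; print(col)
E
```

```text
204 [245 245 246 245 241 238 232 163 201 199 201 198 197 199 198 198 180 173
 211 234 247 246 245 246 245 245]
208 [246 245 246 245 240 237 231 171 199 199 200 196 199 200 197 197 183 186
 220 238 247 246 245 245 245 245]
212 [245 245 245 246 244 236 233 178 201 197 200 200 199 198 201 198 180 189
 228 239 246 245 246 245 245 245]
222 [245 246 245 246 245 246 248 251 175  17  27  41  38  40  39  42  39  39
  40  37  38  40  40  33  37  37  39  41  39  40  36  33  36  32  87 217
 251 246 246 246 245 245 245 246]
226 [246 246 224 194 196 196 202 184  38  32  30  40  35  38  37  40  38  39
  38  36  41  31  28  38  42  38  33  37  34  39  33  38  39  32  27 172
 255 247 246 246 245 245 246 245]
230 [225 193 197 199 198 199 190 121  26  31  40  37  40  36  36  44  37  34
  34  40  36  37  36  36  35  39  39  35  41  36  36  38  31  40  36  91
 220 251 246 246 245 246 245 245]
slot 315 326 [ 9.2  2.3 55.6]
slot 315 326 [ 6.2  2.3 55.6]
slot 315 326 [ 3.3  2.3 55.6]
handle 305 329 [15.8 -0.1  4. ]
handle 304 330 [13.5 -0.1  4. ]
handle 304 330 [11.2 -0.1  4. ]
[246 246 245 245 245 245 245 245 246 246 248 230 195 199 197 197 195 196
 199 200 199 199 199 185 174 169 168 175 136  74  33  38  37  32  35  36]
```

The clipper face and slot lie just ahead of the handle's lower edge. The slot midline is at crop x≈360 and the handle's at x≈355, so it needs about 2 mm in +y and 2.5 mm in +x.

move_arm:
  plan: [2.8,1.7,0,0,0,0,5,0,0,-8,0,0,0,5,0,0,-8,0,0,0,5,0,0,-6,0,0,0,5,0,0,-5,0,0,0,5,0,0,-5,0,0,0,5,0,0,0,0,0,0,5]

```text
time: 6.5
eef_pos: [0.5398, 0.3307, 0.194]
tcp_rot: [0.073, 0.997, -0.0, -0.001]
contact_force: [0.1, 0.2, -0.3]
opening: 0.156
finger_force: 49.8
```

move_arm:
  plan: [0,0,-5,0,0,0,5,0,0,-5,0,0,0,5,0,0,-4,0,0,0,5,0,0,-2,0,0,0,5,0,0,-1,0,0,0,5,0,0,0,0,0,0,5]

```text
time: 7.1
eef_pos: [0.5402, 0.331, 0.1782]
tcp_rot: [0.073, 0.997, -0.0, -0.0]
contact_force: [-0.2, 0.4, 0.3]
opening: 0.154
finger_force: 49.9
```

move_arm:
  plan: [0,0,-1.5,0,0,0,5,0,0,-1.5,0,0,0,5,0,0,-1,0,0,0,5,0,0,0,0,0,0,5]

```text
time: 7.5
eef_pos: [0.5405, 0.3311, 0.1759]
tcp_rot: [0.073, 0.997, 0.0, 0.0]
contact_force: [-1.8, -1.1, 4.9]
opening: 0.158
finger_force: 50.7
```

move_arm:
  plan: [0,0,-1.5,0,0,0,5,0,0,0,0,0,0,5,0,0,0,0,0,0,5]

```text
time: 7.8
eef_pos: [0.5406, 0.3311, 0.1759]
tcp_rot: [0.073, 0.997, 0.0, 0.0]
contact_force: [-3.7, -1.4, 8.6]
opening: 0.16
finger_force: 51.4
```

move_arm:
  plan: [0,0,2,0,0,0,40,0,0,0,0,0,0,40,0,0,0,0,0,0,40,0,0,0,0,0,0,40,0,0,10,0,0,0,40,0,0,35,0,0,0,40,0,0,45,0,0,0,40,0,0,45,0,0,0,40,0,0,40,0,0,0,50]

```text
time: 8.7
eef_pos: [0.5403, 0.3311, 0.3532]
tcp_rot: [0.073, 0.997, 0.001, 0.001]
contact_force: [0.5, 1.0, 0.6]
opening: 0.583
finger_force: 0.0
```

```bash
python3 - <<'E'
from h import *
C=shot("wrist","w6");T=shot("top");S=shot("scene")
u,v=proj(C,[.5417,.3302,.212]).astype(int); print(u,v)
inpaint_rect(C,lambda a:a.max(2)<70,(u-50,v-60,u+50,v+60),100,4000,.212)
B=[tri((T,347,192.3),(S,344,108)),tri((T,395,193.3),(S,320,158))]
B2=[tri((T,347,192.3),(S,320,158)),tri((T,395,193.3),(S,344,108))]
print(B,B2)
E
```

```text
316 187
px [317. 186.] 606 c [0.5406 0.331  0.212 ] len 0.0115 0.0467 yaw -8.0
[array([ 0.52866351, -0.15787261,  0.47861609]), array([ 0.66784064, -0.41980768, -0.3412651 ])] [array([ 0.5791867 , -0.1725282 ,  0.18870995]), array([ 0.57088671, -0.31746811,  0.2221886 ])]
```

move_arm:
  plan: [3,-44,0,0,0,-7,50,3,-44,0,0,0,-7,50,3,-44,0,0,0,-7,50,3,-44,0,0,0,-7,50,3,-44,0,0,0,-7,50,3,-44,0,0,0,-7,50,3,-44,0,0,0,-7,50,3,-44,0,0,0,-7,50,3,-44,0,0,0,-7,50,3,-44,0,0,0,-7,50,3,-44,0,0,0,-7,50,0,0,0,0,0,-4.6,50]

```text
time: 10.05
eef_pos: [0.5724, -0.1578, 0.3473]
tcp_rot: [0.711, 0.704, -0.001, -0.001]
contact_force: [0.1, 0.5, -0.5]
opening: 0.588
finger_force: 0.0
```

move_arm:
  plan: [0,0,0,0,0,0,50,0,0,0,0,0,0,50]

```text
time: 10.25
eef_pos: [0.5729, -0.1526, 0.3486]
tcp_rot: [0.706, 0.708, -0.0, -0.001]
contact_force: [1.2, -0.4, -0.1]
opening: 0.587
finger_force: 0.0
```

```bash
python3 - <<'E'
from h import *
import pickle
C=shot("wrist","w7"); pickle.dump(C,open("w7.pkl","wb"))
print(proj(C,[.573,-.245,.228]),proj(C,[.577,-.175,.228]))
E
```

```text
[315.43180371 281.67434678] [319.74617849 216.42261924]
```

View pics/w7.png

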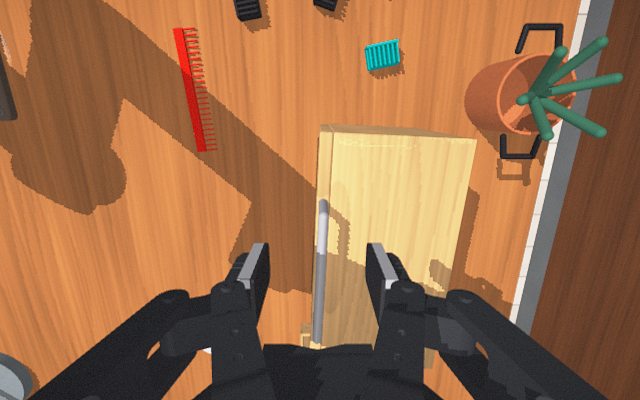

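The bar runs from (323,203) to (318,342), with the cabinet top to its right. I'll shift for a stereo pair on the bar ends.

move_arm:
  plan: [0,35,0,0,0,0,50,0,35,0,0,0,0,50,0,0,0,0,0,0,50,0,0,0,0,0,0,50]

```text
time: 10.7
eef_pos: [0.5732, -0.0815, 0.3499]
tcp_rot: [0.706, 0.709, -0.0, 0.0]
contact_force: [-0.6, -1.4, 0.0]
opening: 0.586
finger_force: 0.0
```

```bash
python3 - <<'E'
from h import *
import pickle
C=shot("wrist"); A=pickle.load(open("w7.pkl","rb"))
out=[]
for c in (A,C):
    im=c["im"].astype(int); m=((im.max(2)-im.min(2)<35)&(im.min(2)>90)).astype(np.uint8)
    m[:, :290]=0; m[:,350:]=0
    for k,a,r in blobs(c,m,200,3000):
        bp=cv2.boxPoints(r); bp=bp[np.argsort(bp[:,1])]; e=[bp[:2].mean(0),bp[2:].mean(0)]
        print(k.round(1),a,np.round(r[1],1),np.round(e,1),[onz(c,*q,.228).round(4) for q in e]); out.append((c,e))
print(len(out)); 
if len(out)==2:
    for i in(0,1): print(tri((A,*out[0][1][i]),(C,*out[1][1][i])))
print(C["im"][300,300:345].min(1), ctrl.get_state()["eef_pos"])
cv2.imwrite("pics/w8.png",C["im"][:,:,::-1])
# cabinet top front edge corners: w7 px
for z in(.19,): print("cab",onz(A,331,126,z),onz(A,475,139,z))
E
```

```text
[320.2 270.8] 1370 [ 10.2 144.2] [[324.2 199. ]
 [316.4 343. ]] [array([ 0.581 , -0.1579,  0.228 ]), array([ 0.5741, -0.3208,  0.228 ])]
[320.4 303.8] 815 [ 9.6 90.2] [[322.9 258.1]
 [318.4 348.2]] [array([ 0.581 , -0.1484,  0.228 ]), array([ 0.5772, -0.2583,  0.228 ])]
2
[ 0.58202147 -0.17023546  0.18701599]
[ 0.58139162 -1.72162888 -1.30568914]
[ 57  57  59  55  57  61  60  61  59  57  55  46  63  84  95 101 107 127
 134 146 159 151 147 137 135 126 104 107 106 106 106 104 101 100 105 102
 101 103 105 109 108 101  99  97  96] [ 0.57320562 -0.08225487  0.34988095]
cab [ 0.58791135 -0.09432842  0.19      ] [ 0.73138658 -0.10651992  0.19      ]
```

move_arm:
  plan: [1,-40,-20,0,0,-1,50,1,-40,-20,0,0,-1,50,1,-40,-20,0,0,-1,50,1,-38,-20,0,0,-0.5,50,0,0,-25,0,0,0,50,0,0,-20,0,0,0,50,0,0,-10,0,0,0,50,0,0,0,0,0,0,50,0,0,0,0,0,0,24,0,0,0,0,0,0,24,0,0,0,0,0,0,24,0,0,0,0,0,0,24]
  newtons: 20

```text
time: 11.95
eef_pos: [0.5777, -0.2411, 0.216]
tcp_rot: [0.728, 0.685, 0.0, 0.001]
contact_force: [0.0, 0.2, -0.3]
opening: 0.279
finger_force: 0.0
```

```bash
python3 - <<'E'
from h import *
C=shot("wrist"); s=ctrl.get_state(); print(s["contact_force"],s["opening"],s["qpos"].round(2))
cv2.imwrite("pics/w9.png",C["im"][:,160:480][:,:,::-1])
E
```

```text
[-0.15541344  0.1633815   0.94223641] 0.2767290573461323 [-0.56  0.19  1.72 -0.    1.23 -0.5 ]
```

View pics/w9.png

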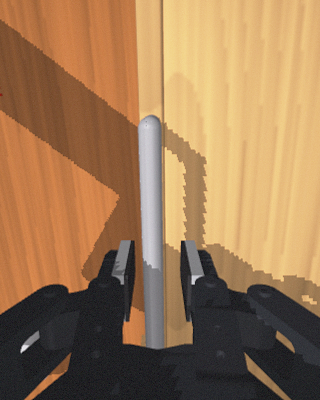

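The bar runs between the open pads at crop x≈150, well caged. I'll pull it along the arc.

move_arm:
  plan: [-8,0.5,-2,0,0,0,24,-10,0.6,-1,0,0,0,24,-12,0.7,-2,0,0,0,24,-15,1,-3,0,0,0,24,-15,1,-5,0,0,0,24,-15,1,-6,0,0,0,24,-15,1,-7,0,0,0,24,-15,1,-8,0,0,0,24,-14,1,-9,0,0,0,24,0,0,0,0,0,0,24]

```text
time: 13.0
eef_pos: [0.4553, -0.232, 0.1698]
tcp_rot: [0.729, 0.685, -0.001, -0.002]
contact_force: [-0.6, -0.2, -1.0]
opening: 0.281
finger_force: 0.0
```

move_arm:
  plan: [-12,0.7,-8,0,0,0,24,-10,0.6,-8,0,0,0,24,-4,0.2,-3,0,0,0,24,-3,0,-1,0,0,0,24,0,0,0,0,0,0,24]

```text
time: 13.5
eef_pos: [0.4291, -0.2317, 0.1518]
tcp_rot: [0.728, 0.685, -0.0, -0.0]
contact_force: [0.1, -0.6, 0.3]
opening: 0.279
finger_force: 0.0
```

```bash
python3 - <<'E'
from h import *
C=shot("wrist"); T=shot("top"); s=ctrl.get_state(); print(s["contact_force"],s["opening"],s["eef_pos"])
a=C["im"][:,120:520]; b=cv2.resize(T["im"][130:230,310:430],None,fx=3.3,fy=4)
cv2.imwrite("pics/w10.png",np.hstack([a,b[:400]])[:,:,::-1])
E
```

```text
[ 0.16333895 -0.21270657  0.12373294] 0.27898212202226597 [ 0.42963305 -0.23197605  0.15224449]
```

View pics/w10.png

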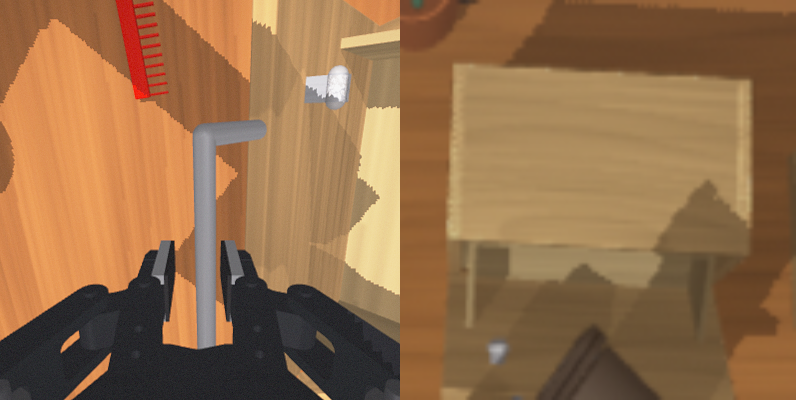

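The bin has tilted well out, and the bar still sits in the cage. I'll pull on to feel for the open stop.

move_arm:
  plan: [-4,0.2,-2,0,0,0,24,-4,0.2,-2,0,0,0,24,-3,0,0,0,0,0,24,0,0,0,0,0,0,24]

```text
time: 14.0
eef_pos: [0.4257, -0.232, 0.1503]
tcp_rot: [0.729, 0.684, 0.007, 0.009]
contact_force: [23.1, 2.5, -5.3]
opening: 0.281
finger_force: 11.4
```

move_arm:
  plan: [5,0,2,0,0,0,30,3,0,10,0,0,0,35,0,0,35,0,0,0,50,10,0,45,0,0,7,50,15,0,45,0,0,8,50,15,40,20,0,0,8,50,15,45,0,0,0,8,50,15,45,0,0,0,8,50,15,45,0,0,0,8,50,15,45,0,0,0,8,50,5,45,0,0,0,8,50,5,45,0,0,0,8,50]

```text
time: 15.2
eef_pos: [0.5361, 0.0803, 0.3053]
tcp_rot: [0.192, 0.981, -0.0, -0.0]
contact_force: [0.6, -0.3, 0.1]
opening: 0.583
finger_force: 0.0
```

```bash
python3 - <<'E'
from h import *
s=ctrl.get_state(); print(s["eef_pos"],R.from_quat(s["tcp_rot"]).as_matrix().round(3),np.degrees(s["qpos"]).round())
t=np.array([.5405,.331,.30]); print((t-s["eef_pos"])*1000)
E
```

```text
[0.53605732 0.08027478 0.30530326] [[-0.926  0.377 -0.   ]
 [ 0.377  0.926 -0.001]
 [ 0.    -0.001 -1.   ]] [ -2.  -3. 104.  -0.  79. -70.]
[  4.44267767 250.72521743  -5.30326001]
```

move_arm:
  plan: [1,41,0,0,0,2.3,50,1,41,0,0,0,2.3,50,1,41,0,0,0,2.3,50,1,41,0,0,0,2.3,50,0,41,0,0,0,2.3,50,0,41,0,0,0,2.2,50,0,0,0,0,0,0,50,0,0,0,0,0,0,50,0,0,0,0,0,0,50]

```text
time: 16.1
eef_pos: [0.5403, 0.3237, 0.3049]
tcp_rot: [0.077, 0.997, -0.0, -0.0]
contact_force: [-0.9, 0.4, -0.6]
opening: 0.586
finger_force: 0.0
```

move_arm:
  plan: [0,7,-35,0,0,0.4,50,0,0,-40,0,0,0,50,0,0,-30,0,0,0,50,0,0,-15,0,0,0,50,0,0,-6,0,0,0,45,0,0,0,0,0,0,5,0,0,0,0,0,0,5,0,0,0,0,0,0,5,0,0,0,0,0,0,5,0,0,0,0,0,0,5,0,0,0,0,0,0,5]
  newtons: 50

```text
time: 17.2
eef_pos: [0.5415, 0.3315, 0.1812]
tcp_rot: [0.073, 0.997, 0.0, 0.002]
contact_force: [0.4, -2.9, 5.8]
opening: 0.155
finger_force: 50.6
```

move_arm:
  plan: [0,0,25,0,0,0,5,0,0,35,0,0,0,5,0,0,40,0,0,0,5,0,-42,15,0,0,0.5,5,0,-42,0,0,0,0.5,5,0,-42,0,0,0,0.5,5,0,-42,0,0,0,0.5,5,0,-42,0,0,0,0.5,5,0,-42,0,0,0,0.5,5,0,-42,0,0,0,0.5,5,0,-42,0,0,0,0.5,5,0,-42,0,0,0,0.5,5]

```text
time: 18.4
eef_pos: [0.5402, -0.0473, 0.2939]
tcp_rot: [0.034, 0.999, 0.001, 0.001]
contact_force: [0.0, -0.0, -1.3]
opening: 0.158
finger_force: 49.9
```

move_arm:
  plan: [0,-42,0,0,0,0,5,0,-42,0,0,0,0,5,0,-42,0,0,0,0,5,0,-42,0,0,0,0,5,0,-42,0,0,0,0,5,0,-30,0,0,0,0,5,0,0,0,0,0,0,5,0,0,0,0,0,0,5,0,0,0,0,0,0,5]

```text
time: 19.3
eef_pos: [0.5405, -0.2851, 0.2937]
tcp_rot: [0.033, 0.999, 0.0, 0.0]
contact_force: [0.9, 0.0, -1.2]
opening: 0.156
finger_force: 49.9
```

```bash
python3 - <<'E'
from h import *
import pickle
C=shot("wrist"); T=shot("top"); pickle.dump((C,T),open("w11.pkl","wb"))
s=ctrl.get_state(); print(s["contact_force"],s["opening"],s["eef_pos"],R.from_quat(s["tcp_rot"]).as_matrix().round(3)[:2,1])
b=cv2.resize(T["im"][130:270,210:430],None,fx=2,fy=2)
o=np.zeros((400,640+0,3),np.uint8); 
cv2.imwrite("pics/w11.png",C["im"][:,:,::-1])
E
```

```text
[ 0.75156643 -0.20698387 -0.9323487 ] 0.15495092239031505 [ 0.54057907 -0.28489473  0.29395999] [0.066 0.998]
```

View pics/w11.png

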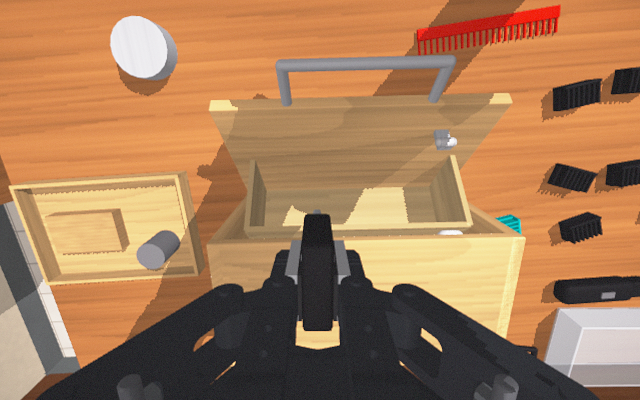

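```bash
python3 - <<'E'
from h import *
import pickle
C,T=pickle.load(open("w11.pkl","rb"))
for n,u,v,z in [("cabedge",320,239,.19),("cabL",210,240,.19),("cabR",525,237,.19),("panelL",212,102,.137),("panelR",510,97,.137),("barL",280,64,.166),("barR",453,60,.166),("wallL",250,160,.141),("backwall",440,228,.141)]: print(n,onz(C,u,v,z).round(3))
E
```

```text
cabedge [ 0.58  -0.285  0.19 ]
cabL [ 0.575 -0.384  0.19 ]
cabR [ 0.591 -0.101  0.19 ]
panelL [ 0.455 -0.38   0.137]
panelR [ 0.47  -0.097  0.137]
barL [ 0.43  -0.309  0.166]
barR [ 0.437 -0.165  0.166]
wallL [ 0.512 -0.35   0.141]
backwall [ 0.598 -0.157  0.141]
```

The bin is wide open: panel at v≈100, bar at v≈62, cabinet front edge at v≈239. The gauge sits over the mouth.

move_arm:
  plan: [-5,0,-30,0,0,0,5,-5,0,-40,0,0,0,5,0,0,-40,0,0,0,5,0,0,-30,0,0,0,5,0,0,-10,0,0,0,5,0,0,0,0,0,0,5,0,0,0,0,0,0,40,0,0,0,0,0,0,40,0,0,0,0,0,0,40,0,0,0,0,0,0,40]

```text
time: 20.4
eef_pos: [0.5309, -0.2868, 0.1453]
tcp_rot: [0.034, 0.999, -0.001, 0.001]
contact_force: [0.4, 0.8, -0.2]
opening: 0.473
finger_force: 0.0
```

move_arm:
  plan: [0,0,40,0,0,0,40,0,0,45,0,0,0,40,0,0,45,0,0,0,40,0,20,20,0,0,0,60,0,43,0,0,0,0,85,0,43,0,0,0,0,85,0,43,0,0,0,0,85,0,43,0,0,0,0,85,0,43,0,0,0,0,85,0,43,0,0,0,0,85,0,43,0,0,0,0,85]

```text
time: 21.5
eef_pos: [0.53, 0.0363, 0.2946]
tcp_rot: [0.034, 0.999, -0.0, 0.001]
contact_force: [0.0, -0.4, 0.3]
opening: 0.996
finger_force: 0.0
```

move_arm:
  plan: [-3,30,0,0,0,0,85,-3,30,0,0,0,0,85,-5,0,0,0,0,0,85,0,0,0,0,0,0,85,0,0,0,0,0,0,85]

```text
time: 22.0
eef_pos: [0.5194, 0.0939, 0.2941]
tcp_rot: [0.034, 0.999, -0.0, 0.0]
contact_force: [-0.4, -0.3, -0.5]
opening: 0.997
finger_force: 0.0
```

```bash
cat > g.py <<'E'
from h import *
import pickle,sys
def guards(c,amin=250,amax=2500,z=.024):
    im=c["im"].astype(int); m=(im.max(2)<68)&(im.max(2)-im.min(2)<28)
    for k,ar,r in blobs(c,m,amin,amax):
        B=[onz(c,*p,z) for p in cv2.boxPoints(r)]; e=max([B[1]-B[0],B[2]-B[1]],key=np.linalg.norm); l=sorted([np.linalg.norm(B[1]-B[0]),np.linalg.norm(B[2]-B[1])])
        if l[1]<.07: print("px",np.round(r[0],1),ar,"c24",onz(c,*r[0],z).round(4)[:2],"c12",onz(c,*r[0],.012).round(4)[:2],"len",np.round(l,3),"yaw",((np.degrees(np.arctan2(e[1],e[0])))%180).round(1))
if __name__=="__main__":
    C=shot("wrist",sys.argv[1]); pickle.dump(C,open(sys.argv[1]+".pkl","wb"))
    s=ctrl.get_state(); m=R.from_quat(s["tcp_rot"]).as_matrix(); print(s["eef_pos"].round(4),"tool y ang",np.degrees(np.arctan2(m[1,1],m[0,1])).round(1),s["contact_force"].round(1))
    guards(C)
E
python3 g.py w12
```

```text
[0.5195 0.0937 0.294 ] tool y ang 86.0 [ 0.4 -0.2 -0.1]
px [352.9 116.1] 743 c24 [0.4597 0.1454] c12 [0.4601 0.1468] len [0.029 0.045] yaw 90.3
px [296.3 130.6] 703 c24 [0.4734 0.0684] c12 [0.4742 0.0675] len [0.029 0.044] yaw 99.6
px [367.9 203.1] 631 c24 [0.5831 0.1633] c12 [0.5871 0.1651] len [0.034 0.044] yaw 95.2
px [313.  207.5] 617 c24 [0.5844 0.0831] c12 [0.5884 0.0826] len [0.033 0.043] yaw 72.1
px [333.6 254.5] 563 c24 [0.6626 0.1091] c12 [0.6688 0.1094] len [0.036 0.045] yaw 109.4
```

View pics/w12.png

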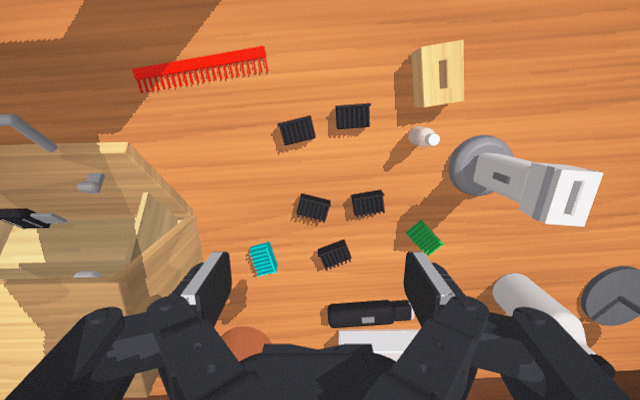

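All five guards are still there at (353,116), (296,131), (368,203), (313,208) and (334,255). The gauge lies in the bin at (30,217). I'll start with the nearest guard, closing along its 46 mm side.

move_arm:
  plan: [-20,17,-40,0,0,1.5,65,-20,17,-40,0,0,1.5,65,-19,18,-40,0,0,1,65,0,0,-45,0,0,0,65,0,0,-45,0,0,0,65,0,0,-40,0,0,0,65,0,0,-24,0,0,0,65,0,0,-10,0,0,0,65,0,0,0,0,0,0,30,0,0,0,0,0,0,30,0,0,0,0,0,0,30,0,0,0,0,0,0,30]
  newtons: 30

```text
time: 23.25
eef_pos: [0.4616, 0.1468, 0.0114]
tcp_rot: [-0.001, 1.0, 0.0, 0.002]
contact_force: [0.3, 0.3, -0.5]
opening: 0.527
finger_force: 33.3
```

```bash
python3 - <<'E'
from h import *
import pickle
a,b=[pickle.load(open(f"w{i}.pkl","rb")) for i in(1,2)]
for p,q in [((239.4,203.9),(221.3,156.2)),((183.6,213.2),(168.1,165.2))]: print(tri((a,*p),(b,*q)).round(4))
c=pickle.load(open("w12.pkl","rb")); print(onz(c,262,259,.012),onz(c,424,238,.012))
E
```

```text
[0.4595 0.1459 0.011 ]
[0.4736 0.0675 0.0113]
[ 0.66893181 -0.0044358   0.012     ] [0.64992168 0.25091808 0.012     ]
```

move_arm:
  plan: [0,0,30,0,0,0,30,0,0,40,0,0,0,30,7,-38,30,0,0,0,30,7,-40,30,0,0,0,30,7,-40,30,0,0,0,30,7,-40,30,0,0,-0.5,30,7,-40,20,0,0,-0.5,30,7,-40,0,0,0,-0.5,30,7,-40,0,0,0,-0.5,30,7,-40,0,0,0,-0.5,30,7,-40,0,0,0,-0.5,30,7,-40,0,0,0,0,30]

```text
time: 24.45
eef_pos: [0.5302, -0.2518, 0.22]
tcp_rot: [0.025, 1.0, -0.0, 0.001]
contact_force: [1.0, -0.8, 0.6]
opening: 0.528
finger_force: 33.4
```

move_arm:
  plan: [0,0,0,0,0,0,30,0,0,-40,0,0,0,30,0,0,-40,0,0,0,30,0,0,-10,0,0,0,30,0,0,0,0,0,0,30,0,0,0,0,0,0,70,0,0,0,0,0,0,70,0,0,10,0,0,0,70,0,0,40,0,0,0,70,0,0,40,0,0,0,70]

```text
time: 25.45
eef_pos: [0.5298, -0.25, 0.2209]
tcp_rot: [0.025, 1.0, 0.0, -0.0]
contact_force: [0.2, 0.1, 0.8]
opening: 0.817
finger_force: 0.0
```

move_arm:
  plan: [-7,40,0,0,0,1.5,68,-7,40,0,0,0,1.5,68,-7,40,0,0,0,1.5,68,-7,40,0,0,0,1.5,68,-7,40,0,0,0,1.5,68,-7,40,0,0,0,1.5,68,-7,40,-25,0,0,1.5,68,-7,38,-30,0,0,1.5,68,0,0,-30,0,0,0,68,0,0,0,0,0,0,68,0,0,0,0,0,0,68]

```text
time: 26.55
eef_pos: [0.4748, 0.0677, 0.1356]
tcp_rot: [-0.079, 0.997, -0.0, 0.001]
contact_force: [0.7, -0.3, 1.2]
opening: 0.795
finger_force: 0.0
```

```bash
python3 g.py w13
```

```text
[0.4757 0.0673 0.1364] tool y ang 99.1 [0.6 0.1 0.2]
px [318. 190.] 1674 c24 [0.471  0.0672] c12 [0.4742 0.0677] len [0.033 0.043] yaw 99.2
px [314.8 298.4] 1526 c24 [0.5817 0.0819] c12 [0.5902 0.0831] len [0.041 0.049] yaw 71.8
```

move_arm:
  plan: [-1,0,-40,0,0,0,65,0,0,-45,0,0,0,65,0,0,-30,0,0,0,65,0,0,-11,0,0,0,65,0,0,0,0,0,0,30,0,0,0,0,0,0,30,0,0,0,0,0,0,30,0,0,0,0,0,0,30,0,0,25,0,0,0,30,0,0,45,0,0,0,30,7,-35,35,0,0,-2,30,7,-35,35,0,0,-2,30]

```text
time: 27.8
eef_pos: [0.4873, -0.0022, 0.1506]
tcp_rot: [-0.045, 0.999, -0.0, 0.001]
contact_force: [1.2, -0.1, 0.1]
opening: 0.531
finger_force: 31.9
```

move_arm:
  plan: [7,-35,35,0,0,-2,30,7,-35,30,0,0,-2,30,7,-40,5,0,0,-2,30,7,-40,0,0,0,-2,30,7,-40,0,0,0,0,30,7,-20,0,0,0,0,30,0,0,0,0,0,0,30,0,0,-40,0,0,0,30,0,0,-40,0,0,0,30,0,0,-10,0,0,0,30,0,0,0,0,0,0,30]

```text
time: 28.9
eef_pos: [0.5278, -0.2105, 0.1263]
tcp_rot: [0.025, 1.0, 0.001, -0.002]
contact_force: [0.1, -0.2, -0.8]
opening: 0.53
finger_force: 31.8
```

move_arm:
  plan: [0,0,0,0,0,0,70,0,0,0,0,0,0,70,0,0,10,0,0,0,70,0,0,40,0,0,0,70,0,0,45,0,0,0,70,8,40,0,0,0,-2.2,68,8,42,0,0,0,-2.2,68,8,42,0,0,0,-2.2,68,8,42,0,0,0,-2.2,68,8,42,0,0,0,-2.2,68,8,42,0,0,0,-2.2,68,8,43,0,0,0,-2,68]

```text
time: 30.1
eef_pos: [0.5858, 0.0826, 0.2256]
tcp_rot: [0.158, 0.987, 0.0, 0.002]
contact_force: [0.8, -0.5, 0.4]
opening: 0.794
finger_force: 0.0
```

move_arm:
  plan: [2,0,-40,0,0,0,68,0,0,-40,0,0,0,68,0,0,0,0,0,0,68,0,0,0,0,0,0,68]

```text
time: 30.5
eef_pos: [0.5874, 0.0808, 0.1442]
tcp_rot: [0.157, 0.988, 0.0, 0.0]
contact_force: [0.6, 0.1, 0.9]
opening: 0.795
finger_force: 0.0
```

```bash
python3 g.py w14
```

```text
[0.5885 0.0806 0.1458] tool y ang 71.9 [1.2 0.4 1. ]
px [404.4 160.8] 1806 c24 [0.5845 0.1636] c12 [0.5875 0.1663] len [0.033 0.047] yaw 95.6
px [319. 190.] 1536 c24 [0.5865 0.0832] c12 [0.5896 0.0823] len [0.032 0.043] yaw 71.9
px [405.9 227.3] 1475 c24 [0.647  0.1504] c12 [0.6529 0.1525] len [0.038 0.044] yaw 107.6
px [ 10.  280.5] 606 c24 [ 0.5798 -0.2415] c12 [ 0.5826 -0.2573] len [0.02  0.054] yaw 145.6
```

One guard has been knocked to about (0.650, 0.152), so I'll re-measure it when I get there. This guard is at (0.588, 0.083).

move_arm:
  plan: [0,2,-45,0,0,0,62,0,0,-45,0,0,0,62,0,0,-30,0,0,0,62,0,0,-15,0,0,0,62,0,0,0,0,0,0,30,0,0,0,0,0,0,30,0,0,0,0,0,0,30,0,0,0,0,0,0,30,0,0,25,0,0,0,30,0,0,45,0,0,0,30,0,0,45,0,0,2,30,0,0,45,0,0,2,30]

```text
time: 31.75
eef_pos: [0.5871, 0.0829, 0.1707]
tcp_rot: [0.122, 0.993, 0.0, 0.001]
contact_force: [1.1, 0.0, -0.9]
opening: 0.531
finger_force: 35.1
```

move_arm:
  plan: [-7,-36,50,0,0,2,30,-8,-36,0,0,0,2,30,-8,-40,0,0,0,2,30,-8,-40,0,0,0,2,30,-8,-40,0,0,0,2,30,-8,-40,0,0,0,1,30,-8,-25,0,0,0,0,30,-4,0,0,0,0,0,30,0,0,-40,0,0,0,30,0,0,-45,0,0,0,30,0,0,-40,0,0,0,30]

```text
time: 32.85
eef_pos: [0.5341, -0.1675, 0.0863]
tcp_rot: [0.027, 1.0, -0.002, 0.007]
contact_force: [19.4, 4.2, 40.7]
opening: 0.529
finger_force: 53.2
```

move_arm:
  plan: [0,0,20,0,0,0,30,0,0,15,0,0,0,30,0,0,0,0,0,0,30]

```text
time: 33.15
eef_pos: [0.5315, -0.1674, 0.1219]
tcp_rot: [0.027, 1.0, -0.001, 0.003]
contact_force: [0.1, -0.0, -0.4]
opening: 0.531
finger_force: 46.7
```

```bash
python3 - <<'E'
from h import *
C=shot("wrist"); s=ctrl.get_state(); print(s["contact_force"].round(1),s["eef_pos"],s["opening"])
T=shot("top")
cv2.imwrite("pics/w15.png",np.hstack([C["im"],cv2.resize(T["im"][130:230,310:430],(160,133))[:, :].repeat(1,0) if False else np.zeros((400,1,3),np.uint8)])[:,:,::-1])
E
```

```text
[-0.7 -0.2 -0. ] [ 0.53058229 -0.16714643  0.12056939] 0.5280125371999399
```

View pics/w15.png

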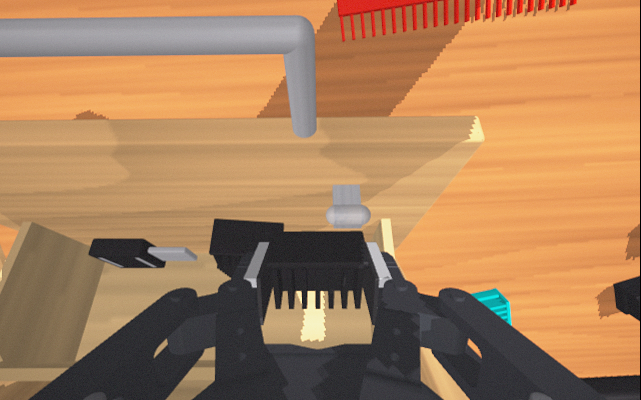

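The guard is still held and the earlier ones are in the bin at (245,245), with the gauge at (140,252). The side wall is close on the right, so I'll shift -y before releasing.

move_arm:
  plan: [0,-20,5,0,0,0,30,0,0,0,0,0,0,30,0,0,0,0,0,0,60,0,0,0,0,0,0,60,0,0,10,0,0,0,60,0,0,40,0,0,0,60,0,0,45,0,0,0,60,6,42,0,0,0,1.5,68,6,42,0,0,0,1.5,68,6,42,0,0,0,1.5,68,6,42,0,0,0,1.5,68,6,42,0,0,0,1.5,68]
  newtons: 30

```text
time: 34.45
eef_pos: [0.5594, 0.0249, 0.2191]
tcp_rot: [-0.039, 0.999, -0.0, 0.0]
contact_force: [0.1, 0.1, 0.2]
opening: 0.795
finger_force: 0.0
```

move_arm:
  plan: [7,42,0,0,0,0,68,7,42,0,0,0,0,68,6,40,0,0,0,0,68,5,25,-35,0,0,0,68,0,0,-40,0,0,0,68,0,0,0,0,0,0,68,0,0,0,0,0,0,68]

```text
time: 35.15
eef_pos: [0.5839, 0.1719, 0.1433]
tcp_rot: [-0.039, 0.999, -0.0, -0.001]
contact_force: [0.4, 0.2, -0.1]
opening: 0.799
finger_force: 0.0
```

```bash
python3 g.py w16
```

```text
[0.5853 0.1717 0.1452] tool y ang 94.4 [-0.9  0.4  1. ]
px [309.  192.5] 1566 c24 [0.5848 0.1641] c12 [0.5881 0.164 ] len [0.033 0.043] yaw 94.5
px [291.5 253.1] 1474 c24 [0.6472 0.1514] c12 [0.6534 0.1507] len [0.037 0.047] yaw 108.3
```

move_arm:
  plan: [1.5,-7.5,-40,0,0,0,65,0,0,-45,0,0,0,65,0,0,-35,0,0,0,65,0,0,-14,0,0,0,65,0,0,0,0,0,0,30,0,0,0,0,0,0,30,0,0,0,0,0,0,30,0,0,0,0,0,0,30,0,0,30,0,0,0,30,0,0,45,0,0,0,30,-7,-35,35,0,0,-1,30,-7,-35,35,0,0,-1,30]

```text
time: 36.4
eef_pos: [0.5723, 0.0943, 0.1574]
tcp_rot: [-0.022, 1.0, -0.0, 0.002]
contact_force: [1.7, -0.1, -0.3]
opening: 0.525
finger_force: 35.4
```

move_arm:
  plan: [-6,-35,35,0,0,-1,30,-6,-35,30,0,0,-1,30,-6,-42,0,0,0,-1,30,-6,-42,0,0,0,-1,30,-6,-42,0,0,0,-1,30,-6,-42,0,0,0,0,30,-6,-42,0,0,0,0,30,0,-42,0,0,0,0,30,0,-42,0,0,0,0,30,0,0,0,0,0,0,30,0,0,0,0,0,0,30]

```text
time: 37.5
eef_pos: [0.5298, -0.2703, 0.22]
tcp_rot: [0.024, 1.0, -0.0, 0.0]
contact_force: [0.5, -0.8, -0.6]
opening: 0.522
finger_force: 35.4
```

move_arm:
  plan: [0,0,-45,0,0,0,30,0,0,-35,0,0,0,30,0,0,-5,0,0,0,30,0,0,0,0,0,0,65,0,0,0,0,0,0,65,0,0,10,0,0,0,65,0,0,40,0,0,0,65,0,0,40,0,0,0,65,8,42,0,0,0,1.5,68,8,42,0,0,0,2,68,10,42,0,0,0,2,68,10,42,0,0,0,2,68]

```text
time: 38.7
eef_pos: [0.567, -0.1005, 0.2279]
tcp_rot: [-0.043, 0.999, -0.001, 0.002]
contact_force: [0.5, -0.3, 0.1]
opening: 0.798
finger_force: 0.0
```

move_arm:
  plan: [14,42,0,0,0,2,68,14,42,0,0,0,2,68,14,42,0,0,0,2,68,14,42,0,0,0,2,68,14,42,0,0,0,2,68,14,42,-35,0,0,2,68,0,0,-40,0,0,2,68,0,0,0,0,0,0,68,0,0,0,0,0,0,68]

```text
time: 39.6
eef_pos: [0.6486, 0.1454, 0.1547]
tcp_rot: [-0.164, 0.986, -0.0, 0.0]
contact_force: [-0.2, -0.7, -0.4]
opening: 0.796
finger_force: 0.0
```

```bash
python3 g.py w17
```

```text
[0.6496 0.1451 0.1564] tool y ang 108.8 [ 0.9 -0.3  0.1]
px [323.5 191.5] 1445 c24 [0.6494 0.1511] c12 [0.6524 0.1524] len [0.033 0.044] yaw 108.9
```

move_arm:
  plan: [2,6.5,-45,0,0,0,65,0,0,-45,0,0,0,65,0,0,-40,0,0,0,65,0,0,-16,0,0,0,65,0,0,0,0,0,0,30,0,0,0,0,0,0,30,0,0,0,0,0,0,30,0,0,0,0,0,0,30,0,0,30,0,0,0,30,0,0,45,0,0,0,30,-12,-30,35,0,0,-2,30,-12,-30,35,0,0,-2,30]

```text
time: 40.85
eef_pos: [0.6268, 0.0921, 0.1557]
tcp_rot: [-0.13, 0.992, -0.0, 0.002]
contact_force: [0.8, 0.5, 0.1]
opening: 0.525
finger_force: 37.6
```

move_arm:
  plan: [-12,-30,35,0,0,-2.5,30,-12,-30,30,0,0,-2.5,30,-12,-40,0,0,0,-2.5,30,-12,-40,0,0,0,-2.5,30,-12,-40,0,0,0,-2.5,30,-12,-40,0,0,0,-2.5,30,-12,-40,0,0,0,-2,30,-12,-35,0,0,0,0,30,0,0,0,0,0,0,30,0,0,0,0,0,0,30]

```text
time: 41.85
eef_pos: [0.5303, -0.2036, 0.2184]
tcp_rot: [0.019, 1.0, -0.0, 0.001]
contact_force: [-0.1, 0.4, -0.6]
opening: 0.527
finger_force: 37.7
```

```bash
python3 g.py w18
```

```text
[ 0.5305 -0.2028  0.2182] tool y ang 87.9 [0.3 0.6 0.1]
```

move_arm:
  plan: [0,-12,-40,0,0,0,30,0,0,-38,0,0,0,30,0,0,0,0,0,0,30,0,0,0,0,0,0,62,0,0,0,0,0,0,62,0,0,10,0,0,0,62,0,0,40,0,0,0,62,0,0,45,0,0,0,62,0,0,50,0,0,0,62,0,-30,30,0,0,0,62,0,0,0,0,0,0,62,0,0,0,0,0,0,62]

```text
time: 43.1
eef_pos: [0.5307, -0.2455, 0.3173]
tcp_rot: [0.019, 1.0, -0.001, 0.002]
contact_force: [-0.6, -0.7, -1.3]
opening: 0.726
finger_force: 0.0
```

```bash
python3 g.py w19; python3 - <<'E'
from h import *
T=shot("top"); im=T["im"].astype(int); m=(im.max(2)<62)&(im.max(2)-im.min(2)<40)
for c,a,r in blobs(T,m,25,500):
    p=onz(T,*c,.02)
    if .3<p[0]<1 and -.2<p[1]<.35: print(c.round(1),a,p.round(3))
E
```

```text
[ 0.5301 -0.2447  0.315 ] tool y ang 87.9 [-0.4  0.6 -0.2]
px [263.5 187. ] 507 c24 [ 0.5696 -0.329 ] c12 [ 0.5727 -0.3314] len [0.031 0.043] yaw 87.9
[254.  146.8] 238 [0.774 0.164 0.02 ]
[342.6 199.5] 74 [ 0.579 -0.165  0.02 ]
```

View pics/w19.png

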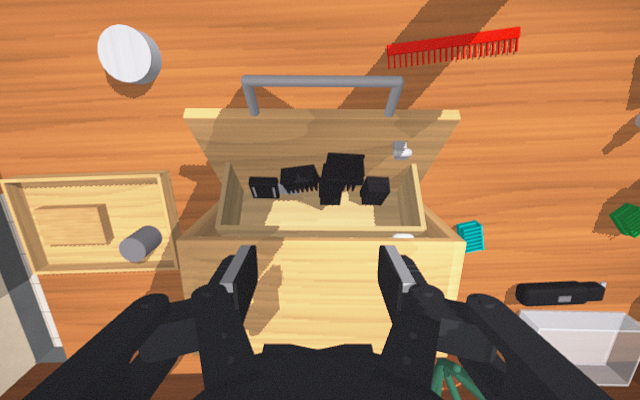

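The bin holds the guards and gauge at (263–375, 155–205). None remain on the table except the turquoise and green ones. Next I'll push the bar shut from its front with the fingers closed.

move_arm:
  plan: [-35,2,0,0,0,0,0,-35,2,0,0,0,0,0,-35,2,0,0,0,0,0,-35,0,0,0,0,0,0,0,0,-40,0,0,0,0,0,0,-45,0,0,0,0,0,0,-45,0,0,0,0,0,0,-35,0,0,0,0,0,0,0,0,0,0,0,0,0,0,0,0,0,0]

```text
time: 44.2
eef_pos: [0.3899, -0.2381, 0.1487]
tcp_rot: [0.018, 1.0, 0.001, -0.001]
contact_force: [0.1, -0.2, 0.4]
opening: -0.001
finger_force: 0.0
```

move_arm:
  plan: [14,-1,0,0,0,0,0,14,-1,0,0,0,0,0,12,-0.6,10,0,0,0,0,12,-0.6,10,0,0,0,0,13,-0.7,9,0,0,0,0,14,-0.7,8,0,0,0,0,14,-0.7,7,0,0,0,0,15,-0.8,6,0,0,0,0,15,-0.8,5,0,0,0,0,15,-0.8,4,0,0,0,0,0,0,0,0,0,0,0]

```text
time: 45.3
eef_pos: [0.5309, -0.2474, 0.2121]
tcp_rot: [0.018, 1.0, -0.002, 0.003]
contact_force: [0.2, -0.7, 0.1]
opening: 0.002
finger_force: 0.0
```

```bash
python3 g.py w20
```

```text
[ 0.5298 -0.2472  0.2112] tool y ang 88.0 [-0.9  0.2  0.5]
```

View pics/w20.png

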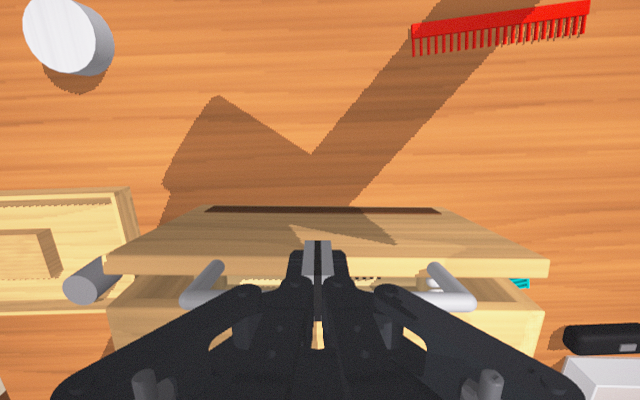

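The bin is almost shut: the panel's top edge is at v≈265 and the bar is behind the fingers. I'll push it through the catch.

move_arm:
  plan: [6,-0.3,1,0,0,0,0,6,-0.3,1,0,0,0,0,6,-0.3,1,0,0,0,0,6,-0.3,0,0,0,0,0,0,0,0,0,0,0,0]

```text
time: 45.85
eef_pos: [0.553, -0.248, 0.2116]
tcp_rot: [0.018, 1.0, -0.0, 0.001]
contact_force: [-0.4, -0.7, 0.3]
opening: 0.0
finger_force: 0.0
```

move_arm:
  plan: [4,0,0,0,0,0,0,4,0,0,0,0,0,0,3,0,0,0,0,0,0,0,0,0,0,0,0,0]

```text
time: 46.25
eef_pos: [0.5594, -0.2478, 0.2112]
tcp_rot: [0.018, 1.0, 0.001, -0.007]
contact_force: [-14.5, 0.6, 6.9]
opening: -0.002
finger_force: 7.2
```

move_arm:
  plan: [3,0,0,0,0,0,0,0,0,0,0,0,0,0]

```text
time: 46.45
eef_pos: [0.5595, -0.2478, 0.2113]
tcp_rot: [0.018, 1.0, 0.001, -0.011]
contact_force: [-23.6, 1.8, 10.0]
opening: -0.002
finger_force: 11.8
```

move_arm:
  plan: [-10,0,0,0,0,0,0,-30,0,20,0,0,0,0,-20,0,45,0,0,0,0,0,0,45,0,0,0,20,0,0,0,0,0,0,40,0,0,0,0,0,0,40]

```text
time: 47.05
eef_pos: [0.5071, -0.2482, 0.3233]
tcp_rot: [0.018, 1.0, -0.001, 0.002]
contact_force: [-0.7, 0.5, -1.4]
opening: 0.463
finger_force: 0.0
```

```bash
python3 g.py w21; python3 - <<'E'
from h import *
C=shot("wrist"); im=C["im"].astype(int)
T=shot("top")
b=cv2.resize(T["im"][130:270,180:440],(520,280))
o=np.zeros((680,640,3),np.uint8); o[:400]=C["im"]; o[400:,:520]=b
cv2.imwrite("pics/w22.png",cv2.resize(o,None,fx=.88,fy=.88)[:,:,::-1])
E
```

```text
[ 0.5065 -0.2478  0.3211] tool y ang 87.9 [0.2 0.8 0.1]
```

View pics/w22.png

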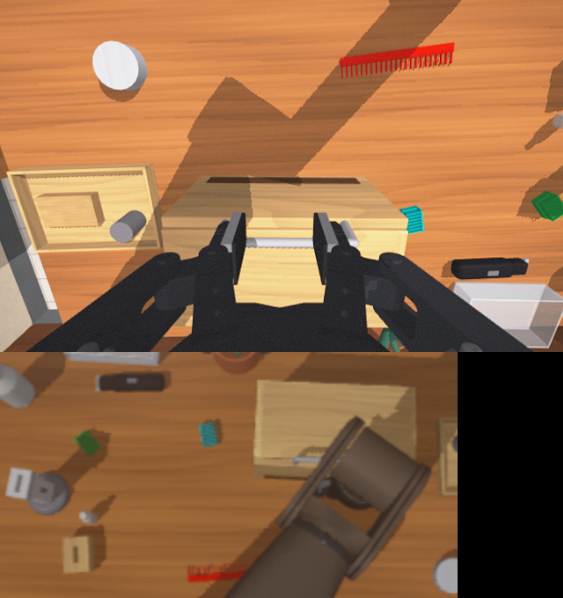

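The panel is flush with the cabinet and the bar is back over its top. No black guards remain outside. I'll check the bar's position numerically, then hand in if it matches.

```bash
python3 - <<'E'
from h import *
C=shot("wrist"); g=C["im"].astype(int)
col=g[255:300,318]; sat=col.max(1)-col.min(1); v=np.where((sat<35)&(col.min(1)>90))[0]+255
p=onz(C,318,v.mean(),.228); print(v,p)
if abs(p[0]-.577)<.006: print("shut"); print(order.sign_off())
E
```

```text
[273 274 275 276 277 278 279 280 281 282 283] [ 0.57744871 -0.24919285  0.228     ]
shut
the job is handed in; nothing more can be done
None
```

The job is handed in: the gauge seated in the clipper's slot with its shoulders down, then the gauge and all five black guards went into the bin. The bin is shut: it stopped hard and the bar is back within 1 mm of where it started, so I take the catch as snapped, though no bin angle was readable. One guard being lowered into the bin briefly pressed the inside of the bin at about 41–45 N on the wrist; I take that as the held guard touching rather than the gripper's body, so I don't expect it to break the 40 N limit.

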